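# Wind a guarded bias adjuster down to its stop with a two-pin key

## Task

Before this amplifier is powered up, wind its red bias adjuster fully clockwise: take the two-pin key from its stand, reach through the guard hole of the red unit, and turn the knob until it is snug against its end stop, at about 0.15 N m and never beyond 0.3 N m, without pushing the key hard on the unit. Then hang the key back in its stand. Leave the blue adjuster and the other things on the bench as they are.

Things in the scene. Friction and masses are not known exactly. Their poses are not given: they have to be found in the camera images.
- chassis: Open aluminium amplifier tray, 300 (x) by 340 (y) by 55 mm high, fixed to the bench, with a green board, two round blue transformers (60 mm high) and both adjuster units. Origin: centre of its underside.
- red_unit: Guarded adjuster with red corner tabs, fixed on the board in the chassis: a hollow box 70 by 70 mm, topped by a 4 mm grey guard plate with a round 34 mm hole. The red and blue units are side by side, either way round. Origin: centre of its underside, 12 mm above the bench; plate top 63 mm above it. Two white marks on the plate lie along the unit's x.
- red_hole (a point): Centre of the red unit's guard hole, in the plane of the plate's top (75 mm above the bench). Axes as the unit's.
- red_bar (a point): Middle of the top of the red knob's bar, on the turning axis, 30 mm below the guard plate's top; x lies along the bar and turns with it. Bar 28 mm long, 6 mm wide, 12 mm high, on a 32 mm black disc. It starts 0.4 to 1.6 rad counter-clockwise of the unit's x (from above). The clockwise stop lies up to 0.25 rad to either side of the marks, differently in each unit: only felt. Friction 0.045 N m.
- red_spring (a joint): Twist of the springy mount under the red knob (rad), growing clockwise: the torque put on the knob is 4 N m per rad of it, so 0.037 means 0.15 N m and 0.075 means 0.30 N m. About 0.01 while the knob turns freely; it climbs only when the knob is on its stop, and goes back to 0 on release. The knob turns by this much past its stop; otherwise it stays where it is left.
- blue_unit: The same kind of unit with blue corner tabs and a blue knob bar, beside the red unit; not to be touched. Origin: centre of its underside.
- key: Two-pin steel key, about 150 g, hanging upright in the stand by a round flange (40 mm diameter, 4 mm thick). Origin: centre of the flange's underside; z up along the handle, x along the line of the two pins. Below the flange: shaft of 12 mm diameter to 50 mm down, round head of 27.6 mm diameter from 50 to 58 mm (tapering to the shaft above), pins from 58 to 68 mm.
- key_handle (a point): Point on the axis of the yellow square handle, 30 mm above the key's origin. The handle is 18 by 18 mm, from 4 to 54 mm above the origin, its faces square to the key's x and y.
- key_tip (a point): Point on the key's axis level with the pin ends, 68 mm below the key's origin. The pins are round, 5 mm thick, 10 mm long, on the key's x axis 11 mm either side of its centre. Lowered with the pins either side of the bar, they push it round; they meet it when the pin line is 0.52 rad from the bar's direction. Pins that land on top of the bar do not go down.
- stand: Wooden key stand fixed to the bench, 70 by 70 mm and 85 mm high, with a round through hole of 33 mm in its 10 mm thick top. Origin: centre of its underside.
- stand_seat (a point): Centre of the stand's hole in the plane of its top, 85 mm above the bench: the key's origin lies here when the key hangs in the stand.
- meter: Red multimeter, 85 by 170 by 36 mm, loose, lying on the bench; a bystander. Origin: centre of its underside.
- flux: Small amber bottle with black cap, 32 mm diameter, 70 mm high, loose; a bystander. Origin: centre of its underside.
- driver: Screwdriver, loose, lying on the bench; a bystander. Origin under its middle.
- blue_bar (a point): A point near one end of the bar on the blue knob, 12 mm from its axis, at the bar's top. The blue knob is made like the red one; it must stay as it is set.
Not all that is in view belongs to the job. Leave any green or purple look-alike of the stand alone. Of the things that look like the key, the larger one is meant.

How it is judged:
By the outcome, as a careful person would: the job done as asked, in the order asked, and still so for the second after the job is handed in, with the robot touching nothing.
It also fails if it takes over 56 s, if anything falls off the work surface, if the arm or the gripper's body presses on something with over 40 N, if the wrist force passes 120 N, or if a joint passes its speed limit or range.

## Robot

A 6-joint arm with a two-finger parallel gripper is mounted at the origin on the work surface. World frame = base frame: x ahead of the robot, y to its left, z up, the work surface at z = 0. Lengths are in m, angles in rad, forces in N, time in s.
With the tool pointing down it reaches from about 0.35 to 0.975 m from the base axis. Payload 4.9 kg.
Tool frame: the origin (TCP) lies on the centre line of the jaws, within the pads' length; the fingertips stand 8 mm ahead of it and the grasp point (between the pads) lies 11 mm behind it; z points along the fingers, y is the direction in which the jaws open and shut (so a half turn about z gives the same grasp; the last joint's range is limited). The gripper opens to 85 mm and grips with 20 to 120 N. Pads are 22 mm wide; open, the fingers measure 114 mm over their backs; the gripper's body (76 mm by 85 mm) begins 54 mm behind the grasp point. The pads swing forward as they close: fully open they stand 13 mm farther back than shut.
Start: joints at [-1.457, 0.053, 1.613, -0, 1.476, -0.119], TCP at [0.144, -0.608, 0.239] pointing down, gripper open.
Joint ranges: [-3.01, 3.01], [-1.01, 2.22], [0.06, 2.58], [-1.02, 4.17], [0.09, 2.62], [-3.14, 3.14]. Speed limits (rad/s): [2.57, 2.57, 3.14, 3.14, 3.14, 3.14].

## Interface

Orientations are given as a rotation vector (axis times angle).
In Python, from station import get_obs, get_image, calibration, finish_job gives the robot as it stands. The module is installed in compiled form; this text tells all that it offers.
- The arm moves only by the shell command python3 -m jog 'ROWS' [FORCE]. ROWS is JSON, a list of rows, each a list of 7 numbers: the shift along the tool's x, y, z in cm, then the turn, a rotation vector about the tool's x, y, z in rad, then the closure in counts, from 0 (fully open) to 255 (shut). In form: [[dx, dy, dz, ax, ay, az, jaw], ...]. A call has 1 to 8 rows; each row is the pose to reach, as a shift and turn from the pose measured when the call began, along the tool's axes at that moment; what a row does not reach only later rows make up. A row lasts 1/12 s, in which the tool goes at most 41.7 mm and 7.16 degrees, less where a joint would pass 70% of its speed; a pose out of reach is approached as far as the arm can. A call with a gripper value outside its range is refused whole. The fingers move at their own pace and stop on an object; FORCE is the grip in N (left out, the last holds). Time passes only in rows, so rows that repeat a pose let the fingers close. It gives the time, the measured TCP pose, the force and the opening at its end, in the units of the state.
- get_obs(): the state, without advancing time (a new reading comes with each control period).
- get_image(name): name is "side" or "top" or "wrist"; returns the picture (400x640x3 uint8, red, green, blue); there is no depth.
- calibration(name): a dict with "vfov" (degrees; the focal length in pixels is half the picture's height over the tangent of half this angle, whatever the lens; pixels are square), "cx", "cy" (the principal point, pixels), "R" (3x3) and "t" (3): a world point X has camera coordinates R X + t. Camera axes: x right, y down, z forward; pixel columns grow to the right and rows downward; lengths in m; the calibration is good to about 2 mm. The wrist camera is an equidistant fisheye: a pixel r from the principal point sees the ray r / f radians off the axis. A picture is of the moment at which its call begins: read the wrist's pose just before it. calibration takes no time and is no camera call; for the wrist camera it gives the pose at the moment of the call.
- finish_job(): hands the job in, once; it reports no verdict.
The state is a dict: "t": time; "q": joint angles; "dq": joint speeds; "effort": joint torques, N m; "tool_pos": TCP position; "tool_rot": TCP orientation; "contact_force": force on the tool from outside, world axes, zero at the start; "wrist_torque": the same for the moment, N m; "opening": finger opening in m.
Only numpy, scipy, OpenCV 4.12 (cv2) and the standard library are available. Lean on these libraries where they do the work, as an engineer would, in place of code of your own. Each camera call takes 0.05 s, during which the arm holds its last target. There are 200 camera calls.

## Working session

There is one attempt and no reset: what is moved stays moved. The work goes in short steps, Python scripts to look and compute and a shell command to move; the robot and the scene stay as the last step left them, time stands still between calls to the robot, and variables do not carry over. Pictures are saved under pics/ and viewed, about 8 in all and at most 12, crops included, and the job is handed in when it is done.

```bash
mkdir -p pics; cat > h.py <<'E'
import numpy as np, cv2
from station import get_obs, get_image, calibration
from scipy.spatial.transform import Rotation as Ro
def ray(c,u,v,fish=False):
    f=200/np.tan(np.radians(c["vfov"])/2); x,y=u-c["cx"],v-c["cy"]
    if fish:
        r=np.hypot(x,y); th=r/f; d=np.array([x/r*np.sin(th),y/r*np.sin(th),np.cos(th)]) if r>0 else np.array([0,0,1.])
    else: d=np.array([x/f,y/f,1.])
    R=np.array(c["R"]);t=np.array(c["t"])
    return -R.T@t, R.T@d/np.linalg.norm(d)
def onz(c,u,v,z,fish=False):
    o,d=ray(c,u,v,fish); return o+d*(z-o[2])/d[2]
def proj(c,X,fish=False):
    f=200/np.tan(np.radians(c["vfov"])/2); p=np.array(c["R"])@X+np.array(c["t"])
    r=np.hypot(p[0],p[1])
    if fish:
        th=np.arctan2(r,p[2]); return np.array([c["cx"]+f*th*p[0]/r,c["cy"]+f*th*p[1]/r])
    return np.array([c["cx"]+f*p[0]/p[2],c["cy"]+f*p[1]/p[2]])
def snap(n,fn):
    c=calibration(n); im=get_image(n)[:,:,::-1].copy(); cv2.imwrite("pics/"+fn,im); return c,im
E
python3 - <<'E'
from h import *
import json
for n in ("top","side"):
    c,im=snap(n,n+"0.png"); print(n,c["vfov"],c["cx"],c["cy"],np.round(-np.array(c["R"]).T@np.array(c["t"]),3))
    print(np.round(c["R"],2).tolist())
a,b=cv2.imread("pics/top0.png"),cv2.imread("pics/side0.png")
o=get_obs();print(o["tool_rot"],o["t"])
E
```

```text
top 55.20729610124775 320.8067665668713 195.4284854679454 [ 0.459 -0.118  0.938]
[[-0.0, -1.0, 0.02], [-1.0, 0.0, -0.06], [0.06, -0.02, -1.0]]
side 45.288202327720285 316.5299903386824 201.4714153072565 [ 0.353 -1.156  0.708]
[[0.98, -0.18, -0.03], [-0.11, -0.49, -0.86], [0.14, 0.85, -0.5]]
[-3.11849298e+00 -3.64620867e-01 -6.22901079e-06] 0.1
```

View pics/top0.png

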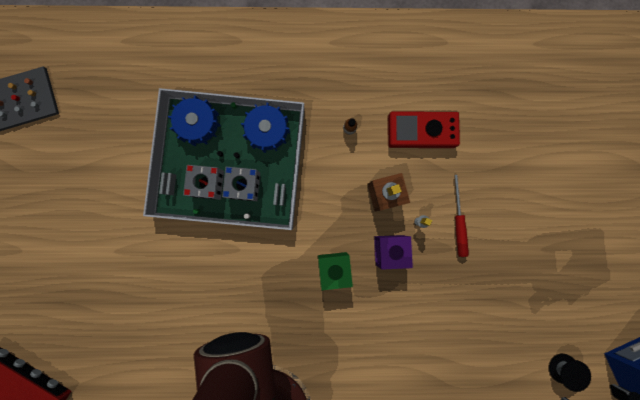

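View pics/side0.png

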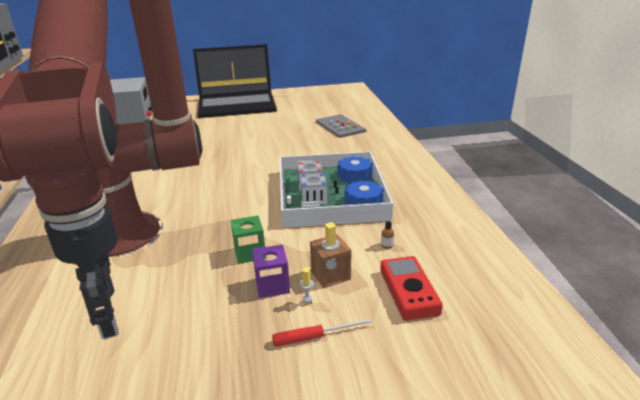

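The top view shows the wooden stand with a key at (392,190), a smaller look-alike key at (423,221), green and purple stands at (335,272) and (394,252), the red unit at (201,181) and the blue unit at (240,183). The side view shows the key in the wooden stand at (330,238) and the small one at (307,280). I choose the larger key, in the wooden stand, and will check it in a crop.

```bash
python3 - <<'E'
from h import *
a=cv2.imread("pics/top0.png"); b=cv2.imread("pics/side0.png"); ct,cs=calibration("top"),calibration("side")
def blobs(im,lo,hi,amin=15):
    m=cv2.inRange(cv2.cvtColor(im,cv2.COLOR_BGR2HSV),lo,hi); n,l,s,ce=cv2.connectedComponentsWithStats(m)
    return [(s[i].tolist(),ce[i].round(1).tolist()) for i in range(1,n) if s[i][4]>=amin]
print("Y top",blobs(a,(22,130,120),(34,255,255))); print("Y side",[x for x in blobs(b,(22,150,120),(34,255,255))])
r=a[155:215,175:270]
print("red",blobs(r,(0,150,100),(6,255,255),3)); print("blue",blobs(r,(105,120,80),(125,255,255),3))
c1=cv2.resize(a[150:215,170:270],None,fx=6,fy=6,interpolation=cv2.INTER_CUBIC)
c2=cv2.resize(a[165:240,360:450],None,fx=6*65/75,fy=6*65/75,interpolation=cv2.INTER_CUBIC)
c2=cv2.resize(c2,(200*2,390)) if 0 else c2
im=np.hstack([c1,c2[:390]]); c3=cv2.resize(b[215:305,270:400],None,fx=2.3,fy=2.3)
im=cv2.resize(im,None,fx=.74,fy=.74); out=np.zeros((im.shape[0]+c3.shape[0],im.shape[1],3),np.uint8); out[:im.shape[0]]=im; out[im.shape[0]:,:c3.shape[1]]=c3
print(out.shape); cv2.imwrite("pics/crop1.png",out)
E
```

```text
Y top [([391, 185, 10, 9, 67], [395.7, 188.9]), ([425, 218, 7, 7, 33], [428.0, 221.2])]
Y side []
red [([12, 11, 6, 5, 24], [14.3, 12.9]), ([36, 13, 5, 5, 23], [38.2, 15.1]), ([9, 34, 6, 6, 27], [11.5, 36.7]), ([34, 37, 5, 5, 23], [35.8, 38.9])]
blue [([51, 12, 6, 6, 28], [53.2, 14.8]), ([75, 15, 5, 5, 25], [77.0, 17.0]), ([48, 36, 6, 6, 34], [50.5, 38.4]), ([72, 38, 6, 6, 27], [74.7, 40.9])]
(496, 790, 3)
```

View pics/crop1.png

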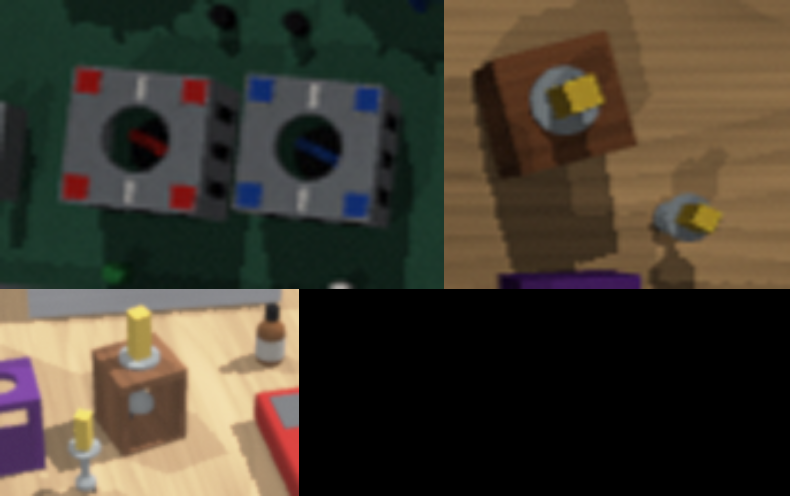

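The crop confirms it: the key in the wooden stand is the large one, and the small one stands free on the bench. The red unit is the left one, with its bar about 65–70° counter-clockwise of the marks. Next I work out positions.

```bash
python3 - <<'E'
from h import *
ct,cs=calibration("top"),calibration("side")
P=lambda u,v,z:onz(ct,u,v,z)[:2].round(4)
print("key top",P(395.7,188.9,.139))
# flange centre from crop: scale
s=6*65/75*.74
print("flange",P(360+(565-444)/s-.5,165+100/s-.5,.089))
red=[(14.3,12.9),(38.2,15.1),(11.5,36.7),(35.8,38.9)]
W=np.array([P(u+175,v+155,.075) for u,v in red]); print("red hole",W.mean(0),W.tolist())
d=(W[0]-W[2])+(W[1]-W[3]); print("ux yaw",np.arctan2(d[1],d[0]))
d2=(W[0]-W[1])+(W[2]-W[3]); print("uy yaw-pi/2",np.arctan2(d2[1],d2[0])-np.pi/2)
k=6*.74
a=P(170+130/k,150+132/k,.045);b=P(170+167/k,150+152/k,.045); print("bar",a,b,np.arctan2(*(a-b)[::-1]))
# tool target: 
o=get_obs();T=Ro.from_rotvec(o["tool_rot"]);print(o["tool_pos"],T.as_matrix().round(3).tolist(),o["opening"])
c=calibration("wrist");print("cam in tool",T.inv().apply(-np.array(c["R"]).T@c["t"]-o["tool_pos"]),(T.inv().as_matrix()@np.array(c["R"]).T).round(3).tolist())
E
```

```text
key top [ 0.5225 -0.2938]
flange [ 0.5229 -0.294 ]
red hole [0.5463   0.134625] [[0.5757, 0.159], [0.5707, 0.1053], [0.5219, 0.1643], [0.5169, 0.1099]]
ux yaw -0.09174912011727716
uy yaw-pi/2 -0.09224440759928298
bar [0.5521 0.145 ] [0.5415 0.1256] 1.0707275835795815
[ 0.14412347 -0.60759924  0.23818513] [[0.973, 0.231, -0.0], [0.231, -0.973, 0.002], [0.0, -0.002, -1.0]] 0.08547512695349721
cam in tool [ 7.28512153e-02  9.35608143e-06 -1.34327073e-01] [[-0.0, -0.957, -0.288], [1.0, -0.0, 0.0], [-0.0, -0.288, 0.957]]
```

```bash
python3 -m jog '[[4,-2,0,0,0,0,0],[8,-4,0,0,0,0,0],[12,-6,0,0,0,0,0],[15,-7.5,0,0,0,0,0],[18,-9,0,0,0,0,0],[21,-10.5,0,0,0,0,0],[24,-12,0,0,0,0,0],[27,-13.5,0,0,0,0,0]]'
python3 -m jog '[[4,-2,0,0,0,0,0],[8,-4,0,0,0,0,0],[12,-6,0,0,0,0,0],[15,-7.5,0,0,0,0,0],[17,-8.3,0,0,0,0,0],[17,-8.3,0,0,0,0,0],[17,-8.3,0,0,0,0,0],[17,-8.3,0,0,0,0,0]]'
python3 - <<'E'
from h import *
o=get_obs();T=Ro.from_rotvec(o["tool_rot"]);c,im=snap("wrist","w1.png")
d=np.array([.5227,-.294,0.238])-o["tool_pos"];print("togo cm",100*T.inv().apply(d)); print(c["vfov"],c["cx"],c["cy"])
print("pred handle top px",proj(c,np.array([.5227,-.294,.139]),True),"flange",proj(c,np.array([.5227,-.294,.089]),True))
E
```

```text
t: 0.77
tool_pos: [0.3766, -0.4123, 0.238]
tool_rot: [-3.118, -0.365, 0.0]
contact_force: [0.7, -0.3, 0.3]
opening: 0.0856
t: 1.43
tool_pos: [0.5223, -0.2925, 0.2376]
tool_rot: [-3.118, -0.365, 0.002]
contact_force: [0.1, -0.9, -0.2]
opening: 0.085
togo cm [ 0.00194693  0.15042738 -0.03889349]
65.70646984690485 315.7830734692275 199.38942804573034
pred handle top px [318.01051961 202.48596292] flange [317.7863255  186.62643901]
```

View pics/w1.png

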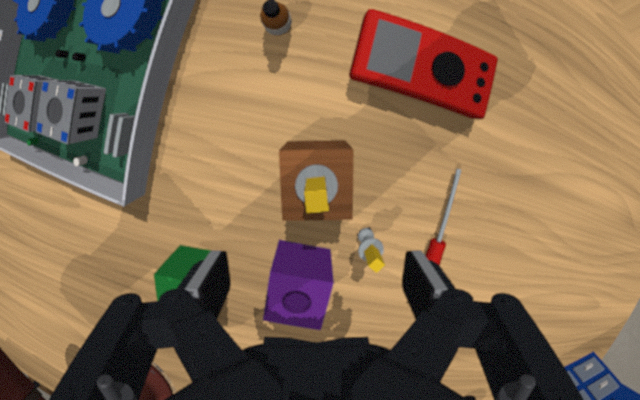

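The wrist view shows the handle at (316,195), its top at about (316,202), nearly square to the tool, and the small key beside it at (371,250). I refine the yaw and position.

```bash
python3 - <<'E'
from h import *
im=cv2.imread("pics/w1.png");c=calibration("wrist");o=get_obs();T=Ro.from_rotvec(o["tool_rot"])
h=cv2.cvtColor(im,cv2.COLOR_BGR2HSV)
m=cv2.inRange(h,(20,130,60),(36,255,255));m[:,345:]=0;m[:160]=0;m[225:]=0
for r in range(174,218,3):
    x=np.where(m[r])[0]; print(r,(x.min(),x.max(),h[r,x,2].astype(int).mean().round()) if len(x) else None)
b=cv2.inRange(h,(20,130,190),(36,255,255))&m
P=lambda u,v,z:T.inv().apply(onz(c,u,v,z,True)-o["tool_pos"])*100
for mm,z in ((m,.125),(b,.139)):
    ct=max(cv2.findContours(mm,0,1)[0],key=cv2.contourArea); q=cv2.boxPoints(cv2.minAreaRect(ct)); print(q.round(1).tolist()); w=np.array([P(*p,z) for p in q]);print(w.round(2).tolist(),"mean",w.mean(0).round(2))
f=cv2.inRange(h,(80,5,110),(130,90,255));f[:150]=0;f[215:]=0;f[:,:285]=0;f[:,348:]=0
ct=max(cv2.findContours(f,0,1)[0],key=cv2.contourArea);e=cv2.fitEllipse(ct);print(e,"flange tool cm",P(*e[0],.089))
E
```

```text
174 None
177 (np.int64(318), np.int64(323), np.float64(155.0))
180 (np.int64(307), np.int64(324), np.float64(158.0))
183 (np.int64(306), np.int64(324), np.float64(159.0))
186 (np.int64(306), np.int64(325), np.float64(160.0))
189 (np.int64(305), np.int64(325), np.float64(166.0))
192 (np.int64(304), np.int64(325), np.float64(197.0))
195 (np.int64(305), np.int64(326), np.float64(196.0))
198 (np.int64(305), np.int64(326), np.float64(195.0))
201 (np.int64(305), np.int64(327), np.float64(192.0))
204 (np.int64(305), np.int64(328), np.float64(188.0))
207 (np.int64(305), np.int64(328), np.float64(188.0))
210 (np.int64(305), np.int64(328), np.float64(183.0))
213 (np.int64(306), np.int64(319), np.float64(93.0))
216 None
[[300.79998779296875, 179.1999969482422], [324.6000061035156, 176.1999969482422], [329.1000061035156, 211.6999969482422], [305.20001220703125, 214.6999969482422]]
[[1.57, -1.22, 11.28], [1.82, 0.73, 11.28], [-1.25, 1.13, 11.28], [-1.52, -0.89, 11.28]] mean [ 0.16 -0.07 11.28]
[[304.70001220703125, 191.39999389648438], [324.79998779296875, 189.10000610351562], [327.0, 209.10000610351562], [306.8999938964844, 211.3000030517578]]
[[0.92, -0.86, 9.88], [1.1, 0.71, 9.88], [-0.54, 0.9, 9.88], [-0.73, -0.7, 9.88]] mean [0.19 0.01 9.88]
((315.8049011230469, 185.74673461914062), (35.976234436035156, 37.464698791503906), 9.796500205993652) flange tool cm [1.00163637e-01 7.37345888e-03 1.48810498e+01]
```

```bash
python3 -m jog '[[0.15,0,3,0,0,-0.1,0],[0.15,0,6,0,0,-0.1,0],[0.15,0,9,0,0,-0.1,0],[0.15,0,11.5,0,0,-0.1,0],[0.15,0,13.3,0,0,-0.1,0],[0.15,0,13.3,0,0,-0.1,0],[0.15,0,13.3,0,0,-0.1,0],[0.15,0,13.3,0,0,-0.1,0]]'
python3 -m jog '[[0,0,0,0,0,0,120],[0,0,0,0,0,0,255],[0,0,0,0,0,0,255],[0,0,0,0,0,0,255],[0,0,0,0,0,0,255],[0,0,0,0,0,0,255],[0,0,0,0,0,0,255],[0,0,0,0,0,0,255]]' 70
python3 -c "
from h import *
o=get_obs();print(o['tool_pos'],o['tool_rot'],o['contact_force'],o['wrist_torque'],o['opening'],o['q'])"
```

```text
t: 2.15
tool_pos: [0.5236, -0.2935, 0.1065]
tool_rot: [-3.098, -0.517, -0.001]
contact_force: [-0.3, 0.0, 0.6]
opening: 0.0856
t: 2.82
tool_pos: [0.5239, -0.2936, 0.1069]
tool_rot: [-3.098, -0.517, -0.002]
contact_force: [-0.6, -0.1, 2.0]
opening: 0.0173
[ 0.52388125 -0.29358806  0.1068685 ] [-3.09809637e+00 -5.17033916e-01 -1.59439309e-03] [-0.63170811 -0.13806271  1.95859829] [ 0.03702434  0.012691   -0.02145292] 0.017331014698077928 [-6.35210389e-01  1.11289690e-01  1.78077862e+00  1.24426259e-03
  1.24928342e+00  6.04465596e-01]
```

```bash
python3 -m jog '[[0,0,-1,0,0,0,255],[0,0,-3,0,0,0,255],[0,0,-6,0,0,0,255],[0,0,-9,0,0,0,255],[0,0,-12,0,0,0,255],[0,0,-13,0,0,0,255],[0,0,-13,0,0,0,255],[0,0,-13,0,0,0,255]]'
python3 - <<'E'
from h import *
o=get_obs();T=Ro.from_rotvec(o["tool_rot"]);print(o["contact_force"],o["opening"])
c,im=snap("side","s1.png")
ax=o["tool_pos"]; X=[ax+T.apply([0,0,s]) for s in (.022,.022+.05,.022+.068)]
for x in X: print(proj(c,x))
u,v=proj(c,X[2]).astype(int)
cr=cv2.resize(im[v-70:v+30,u-60:u+60],None,fx=5,fy=5,interpolation=cv2.INTER_CUBIC); cv2.imwrite("pics/s1c.png",cr)
for ang in (0,np.pi/2):
    print(ang,[proj(c,X[2]+T.apply([s*np.cos(ang),s*np.sin(ang),0])).round(1).tolist() for s in(-.011,.011)],u,v)
E
```

```text
t: 3.48
tool_pos: [0.5235, -0.2935, 0.2362]
tool_rot: [-3.098, -0.517, -0.001]
contact_force: [0.3, 0.4, -2.2]
opening: 0.0169
[ 0.34965067  0.35176187 -2.23432417] 0.016911414185768105
[329.65666498 194.94065029]
[329.94096585 215.16043785]
[330.03995838 222.20089482]
0 [[325.7, 223.6], [334.4, 220.8]] 330 222
1.5707963267948966 [[327.5, 219.9], [332.6, 224.6]] 330 222
```

View pics/s1c.png

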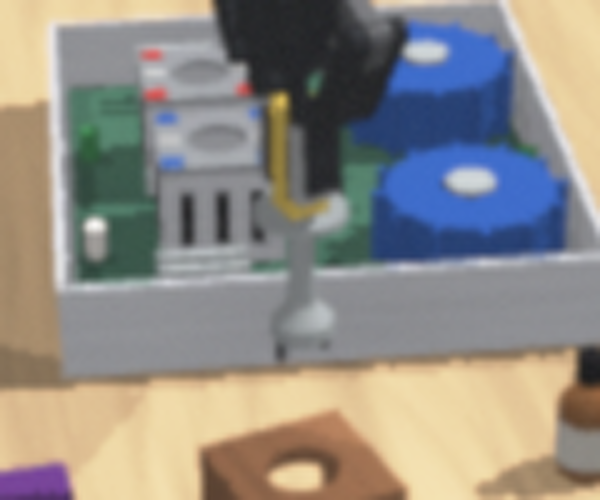

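The crop shows the pins at (281,352) and (324,342), that is picture pixels (326.2,222.4) and (334.8,220.4). That matches a pin line along tool x. Now over to the red unit, turning the pins across the bar on the way.

```bash
python3 -m jog '[[1,-2.5,0,0,0,-0.12,255],[2.2,-5.5,0,0,0,-0.24,255],[3.4,-8.5,0,0,0,-0.36,255],[4.6,-11.5,0,0,0,-0.48,255],[5.8,-14.5,0,0,0,-0.6,255],[7,-17.5,0,0,0,-0.72,255],[8.2,-20.5,0,0,0,-0.84,255],[9,-22.5,0,0,0,-0.96,255]]'
cat > togo.py <<'E'
import sys
from h import *
# target x y z yaw(pin line = tool x)
def togo(x,y,z,yaw):
    o=get_obs();T=Ro.from_rotvec(o["tool_rot"]); Rt=Ro.from_matrix(np.array([[np.cos(yaw),np.sin(yaw),0],[np.sin(yaw),-np.cos(yaw),0],[0,0,-1]]).T)
    X=T.as_matrix()[:,0]
    print("cm",(100*T.inv().apply(np.array([x,y,z])-o["tool_pos"])).round(2),"turn",(T.inv()*Rt).as_rotvec().round(3),"yaw",np.arctan2(X[1],X[0]).round(4),"pos",np.round(o["tool_pos"],4),"F",np.round(o["contact_force"],1),"M",np.round(o["wrist_torque"],3),"q6",o["q"][5].__round__(3),"t",o["t"],"op",round(o["opening"],4))
togo(*map(float,sys.argv[1:5]))
E
python3 togo.py 0.5463 0.1346 0.236 2.37
```

```text
t: 4.2
tool_pos: [0.5332, -0.0481, 0.2316]
tool_rot: [-2.496, -1.894, 0.005]
contact_force: [0.4, -1.2, -1.5]
opening: 0.0169
cm [17.95 -3.67 -0.36] turn [-0.006 -0.007 -1.072] yaw 1.298 pos [ 0.5332 -0.0481  0.2316] F [ 0.4 -1.2 -1.5] M [-0.011  0.036  0.005] q6 0.042 t 4.2 op 0.0169
```

```bash
python3 -m jog '[[2.5,-0.5,-0.3,0,0,-0.12,255],[5,-1,-0.3,0,0,-0.24,255],[8,-1.6,-0.3,0,0,-0.36,255],[11,-2.2,-0.3,0,0,-0.48,255],[13.5,-2.8,-0.3,0,0,-0.6,255],[16,-3.3,-0.3,0,0,-0.72,255],[17.5,-3.6,-0.3,0,0,-0.84,255],[18,-3.7,-0.3,0,0,-0.96,255]]'
python3 -m jog '[[0,0,0,0,0,-0.1,255],[0,0,0,0,0,-0.1,255],[0,0,0,0,0,-0.1,255],[0,0,0,0,0,-0.1,255]]'
python3 togo.py 0.5463 0.1346 0.236 2.37
python3 - <<'E'
from h import *
o=get_obs();c,im=snap("wrist","w2.png")
for X in ((.5463,.1346,.075),(.5463,.1346,.045)): print(proj(c,np.array(X),True))
u,v=proj(c,np.array([.5463,.1346,.075]),True).astype(int);u0,v0=u-70,max(0,v-60);print(u0,v0)
cv2.imwrite("pics/w2c.png",cv2.resize(im[v0:v0+110,u0:u0+140],None,fx=5,fy=5,interpolation=cv2.INTER_CUBIC))
E
```

```text
t: 4.87
tool_pos: [0.5444, 0.1374, 0.2317]
tool_rot: [-1.325, -2.833, 0.002]
contact_force: [-0.2, 0.3, -0.8]
opening: 0.0175
t: 5.2
tool_pos: [0.5437, 0.137, 0.2299]
tool_rot: [-1.184, -2.892, 0.003]
contact_force: [-0.1, 0.0, -1.8]
opening: 0.0172
cm [-0.35  0.01 -0.62] turn [-0.008 -0.015 -0.006] yaw 2.3641 pos [0.5437 0.137  0.2299] F [-0.1  0.  -1.8] M [-0.036  0.015 -0.   ] q6 -0.683 t 5.2 op 0.0172
[317.77823765 191.87628965]
[317.81449518 184.75758767]
247 131
```

View pics/w2c.png

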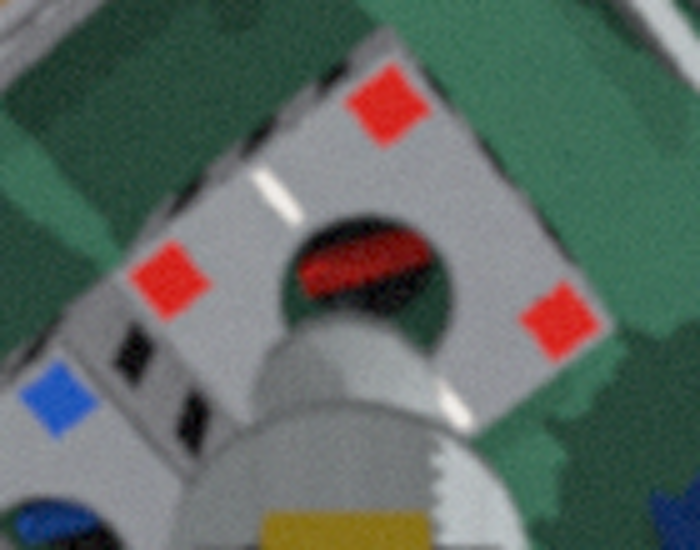

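The crop shows the red bar under the hole, crossing from (305,280) to (430,245), with tabs at (170,280), (388,105) and (562,322). I locate the hole from the tabs and the bar from its mask.

```bash
python3 - <<'E'
from h import *
im=cv2.imread("pics/w2.png");c=calibration("wrist");o=get_obs()
h=cv2.cvtColor(im,cv2.COLOR_BGR2HSV);m=cv2.inRange(h,(0,150,70),(8,255,255))|cv2.inRange(h,(174,150,70),(180,255,255));m[:131]=0;m[241:]=0;m[:,:247]=0;m[:,387:]=0
n,l,s,ce=cv2.connectedComponentsWithStats(m)
B=[]
for i in range(1,n):
    if s[i][4]<20: continue
    u,v=ce[i];ctr=cv2.findContours((l==i).astype(np.uint8),0,1)[0][0];r=cv2.minAreaRect(ctr);q=cv2.boxPoints(r)
    print(s[i].tolist(),ce[i].round(1),"z.075",onz(c,u,v,.075,True)[:2].round(4),"z.045",onz(c,u,v,.045,True)[:2].round(4),r[1])
    if max(r[1])>1.7*min(r[1]):
        w=[onz(c,*p,.045,True) for p in q];L=[w[1]-w[0],w[2]-w[1]];e=max(L,key=np.linalg.norm);print("bar",[np.linalg.norm(x) for x in L],"yaw",np.arctan2(e[1],e[0])%np.pi)
T=Ro.from_rotvec(o["tool_rot"]);k=o["tool_pos"]+T.apply([0,0,.022+.068]);print("tip",k)
E
```

```text
[317, 145, 15, 14, 130] [324.  151.7] z.075 [0.523  0.1661] z.045 [0.5261 0.1638] (11.244510650634766, 11.713031768798828)
[307, 177, 26, 13, 194] [318.9 183.1] z.075 [0.5413 0.1414] z.045 [0.5463 0.1366] (7.829551696777344, 25.68642234802246)
bar [np.float64(0.02728153832201923), np.float64(0.00850785134419778)] yaw 1.0796943768215412
[274, 180, 14, 14, 122] [280.5 186.7] z.075 [0.5178 0.1123] z.045 [0.5204 0.1045] (11.244510650634766, 10.77599048614502)
[352, 188, 14, 14, 114] [358.6 194.9] z.075 [0.5769 0.1609] z.045 [0.5856 0.1581] (10.399999618530273, 10.800000190734863)
tip [0.5426448  0.13741276 0.14054061]
```

```bash
python3 togo.py 0.547 0.136 0.178 2.37 | cut -c1-60
python3 -m jog '[[-0.1,0.15,1.5,-0.008,-0.015,0,255],[-0.3,0.15,3,-0.008,-0.015,0,255],[-0.3,0.15,4.5,-0.008,-0.015,0,255],[-0.3,0.15,5,-0.008,-0.015,0,255],[-0.3,0.15,5,-0.008,-0.015,0,255],[-0.3,0.15,5,-0.008,-0.015,0,255]]'
python3 togo.py 0.547 0.136 0.128 2.37
```

```text
cm [-0.36  0.18  5.25] turn [-0.007 -0.014 -0.006] yaw 2.364
t: 5.75
tool_pos: [0.5465, 0.1359, 0.1807]
tool_rot: [1.191, 2.906, 0.001]
contact_force: [0.4, 0.1, -1.7]
opening: 0.0171
cm [-0.02  0.03  5.27] turn [ 0.001  0.001 -0.007] yaw 2.3634 pos [0.5465 0.1359 0.1807] F [ 0.4  0.1 -1.7] M [ 0.089 -0.041 -0.051] q6 -0.681 t 5.75 op 0.0171
```

```bash
python3 -m jog '[[0,0.03,0.7,0,0,0,255],[0,0.03,1.4,0,0,0,255],[0,0.03,2,0,0,0,255],[0,0.03,2.5,0,0,0,255],[0,0.03,3,0,0,0,255],[0,0.03,3.4,0,0,0,255],[0,0.03,3.4,0,0,0,255]]'
python3 togo.py 0.547 0.136 0.128 2.37
python3 - <<'E'
from h import *
c,im=snap("side","s2.png");t,im2=snap("top","t2.png")
u,v=proj(c,np.array([.547,.136,.09])).astype(int);a=cv2.resize(im[v-40:v+40,u-40:u+40],(400,400),interpolation=2)
u,v=proj(t,np.array([.547,.136,.09])).astype(int);b=cv2.resize(im2[v-40:v+40,u-40:u+40],(400,400),interpolation=2)
cv2.imwrite("pics/c2.png",np.hstack([a,b]))
E
```

```text
t: 6.33
tool_pos: [0.546, 0.1361, 0.1452]
tool_rot: [-1.191, -2.906, 0.001]
contact_force: [0.7, -0.3, -1.7]
opening: 0.0171
cm [-0.08  0.06  1.72] turn [-0.001 -0.001 -0.007] yaw 2.3635 pos [0.546  0.1361 0.1452] F [ 0.7 -0.3 -1.7] M [-0.051 -0.016 -0.03 ] q6 -0.681 t 6.3333 op 0.0171
```

View pics/c2.png

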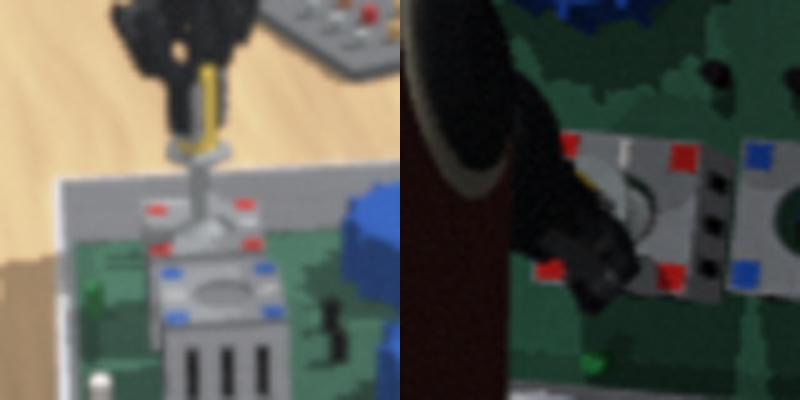

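The left crop shows the key's head going into the red hole at (205,235) with no contact force. The right crop is mostly hidden by the arm. I lower on.

```bash
python3 -m jog '[[-0.08,0.06,0.4,0,0,0,255],[-0.08,0.06,0.7,0,0,0,255],[-0.08,0.06,1,0,0,0,255],[-0.08,0.06,1.2,0,0,0,255],[-0.08,0.06,1.2,0,0,0,255]]'
python3 togo.py 0.547 0.136 0.128 2.37
python3 -m jog '[[0,0,0.2,0,0,0,255],[0,0,0.4,0,0,0,255],[0,0,0.5,0,0,0,255],[0,0,0.5,0,0,0,255]]'
python3 togo.py 0.547 0.136 0.128 2.37
```

```text
t: 6.85
tool_pos: [0.5473, 0.136, 0.1337]
tool_rot: [-1.192, -2.906, 0.0]
contact_force: [0.0, -0.7, -1.3]
opening: 0.0171
cm [ 0.02 -0.01  0.57] turn [-0.    -0.    -0.007] yaw 2.3634 pos [0.5473 0.136  0.1337] F [ 0.  -0.7 -1.3] M [-0.009 -0.01  -0.019] q6 -0.681 t 6.85 op 0.0171
t: 7.18
tool_pos: [0.547, 0.1359, 0.1283]
tool_rot: [-1.191, -2.906, 0.001]
contact_force: [-0.5, -0.4, -1.1]
opening: 0.0168
cm [0.01 0.   0.03] turn [-0.001 -0.001 -0.007] yaw 2.3634 pos [0.547  0.1359 0.1283] F [-0.5 -0.4 -1.1] M [-0.006  0.058  0.003] q6 -0.681 t 7.1833 op 0.0168
```

```bash
cat > avg.py <<'E'
from h import *
import sys
n=int(sys.argv[1]) if len(sys.argv)>1 else 8
A=[]
for i in range(n):
    get_image("side"); o=get_obs(); X=Ro.from_rotvec(o["tool_rot"]).as_matrix()[:,0]
    A.append([*o["contact_force"],*o["wrist_torque"],o["effort"][5],*o["tool_pos"],np.arctan2(X[1],X[0]),o["opening"]])
A=np.array(A);print("F M e6 pos yaw op",A.mean(0).round(4),"sdM",A[:,5].std().round(3),A[:,6].std().round(3),"t",o["t"])
E
python3 avg.py 8
python3 -m jog '[[0,0,0,0,0,0.1,255],[0,0,0,0,0,0.2,255],[0,0,0,0,0,0.3,255],[0,0,0,0,0,0.4,255],[0,0,0,0,0,0.5,255],[0,0,0,0,0,0.6,255],[0,0,0,0,0,0.65,255],[0,0,0,0,0,0.65,255]]'
python3 avg.py 6;python3 togo.py 0.547 0.136 0.128 1.4
```

```text
F M e6 pos yaw op [ 7.8600e-02 -1.2400e-01 -1.3475e+00 -9.5000e-03  4.0000e-04 -2.0300e-02
  0.0000e+00  5.4730e-01  1.3600e-01  1.2870e-01  2.3634e+00  1.7200e-02] sdM 0.024 0.0 t 7.5833
t: 8.25
tool_pos: [0.5473, 0.136, 0.1289]
tool_rot: [-2.058, -2.373, 0.0]
contact_force: [-0.1, -0.7, -1.6]
opening: 0.0169
F M e6 pos yaw op [ 0.1395 -0.2013 -1.5094  0.0217 -0.0215 -0.0194  0.0236  0.5473  0.136
  0.1288  1.7145  0.0172] sdM 0.016 0.049 t 8.55
cm [ 0.01 -0.03  0.08] turn [-0.     0.     0.314] yaw 1.714 pos [0.5473 0.136  0.1288] F [-0.2 -1.1 -2.1] M [ 0.007  0.005 -0.007] q6 -0.032 t 8.55 op 0.0173
```

```bash

python3 -m jog '[[0,-0.03,0,0,0,0.06,255],[0,-0.03,0,0,0,0.12,255],[0,-0.03,0,0,0,0.18,255],[0,-0.03,0,0,0,0.24,255],[0,-0.03,0,0,0,0.3,255],[0,-0.03,0,0,0,0.36,255],[0,-0.03,0,0,0,0.4,255],[0,-0.03,0,0,0,0.4,255]]'
python3 avg.py 5
python3 -m jog '[[0,0,0,0,0,0.06,255],[0,0,0,0,0,0.12,255],[0,0,0,0,0,0.18,255],[0,0,0,0,0,0.24,255],[0,0,0,0,0,0.3,255],[0,0,0,0,0,0.36,255],[0,0,0,0,0,0.4,255],[0,0,0,0,0,0.4,255]]'
python3 avg.py 5;python3 togo.py 0.547 0.136 0.128 .8
```

```text
t: 9.22
tool_pos: [0.5469, 0.136, 0.1288]
tool_rot: [-2.487, -1.918, 0.001]
contact_force: [0.0, 0.7, -1.3]
opening: 0.0171
F M e6 pos yaw op [-0.362   0.3137 -1.3059  0.0534  0.1063  0.0511  0.056   0.5469  0.136
  0.1288  1.3151  0.0172] sdM 0.013 0.039 t 9.4667
t: 10.13
tool_pos: [0.5467, 0.1361, 0.1287]
tool_rot: [-2.818, -1.387, 0.001]
contact_force: [-1.3, 0.8, -0.0]
opening: 0.0171
F M e6 pos yaw op [-1.3594  0.8544 -0.7517  0.2411  0.3014  0.0293  0.0572  0.5468  0.1361
  0.1287  0.9159  0.0171] sdM 0.036 0.039 t 10.3833
cm [0.01 0.03 0.07] turn [-0.001  0.     0.116] yaw 0.9156 pos [0.5468 0.1361 0.1287] F [-1.   1.3  0.1] M [0.263 0.35  0.017] q6 0.767 t 10.3833 op 0.017
```

```bash
echo 'sys.exit(int(A[:,5].mean()>0.08))' >> avg.py
python3 -m jog '[[0,-0.05,0,0,0,0.04,255],[0,-0.05,0,0,0,0.08,255],[0,-0.05,0,0,0,0.12,255],[0,-0.05,0,0,0,0.16,255],[0,-0.05,0,0,0,0.19,255],[0,-0.05,0,0,0,0.19,255]]' | head -1 && python3 avg.py 5 &&
python3 -m jog '[[0,0,0,0,0,0.012,255],[0,0,0,0,0,0.025,255],[0,0,0,0,0,0.025,255]]' | head -1 && python3 avg.py 5 &&
python3 -m jog '[[0,0,0,0,0,0.012,255],[0,0,0,0,0,0.025,255],[0,0,0,0,0,0.025,255]]' | head -1 && python3 avg.py 5 &&
python3 -m jog '[[0,0,0,0,0,0.012,255],[0,0,0,0,0,0.025,255],[0,0,0,0,0,0.025,255]]' | head -1 && python3 avg.py 5 &&
python3 -m jog '[[0,0,0,0,0,0.012,255],[0,0,0,0,0,0.025,255],[0,0,0,0,0,0.025,255]]' | head -1 && python3 avg.py 5
```

```text
t: 10.88
F M e6 pos yaw op [-0.3596  0.694  -0.8395  0.1161  0.1167  0.0412  0.0532  0.5465  0.1364
  0.1288  0.7264  0.0171] sdM 0.023 0.029 t 11.1333
t: 11.38
F M e6 pos yaw op [-0.4478  0.4458 -1.199   0.1137  0.0992  0.0338  0.0492  0.5465  0.1364
  0.1288  0.7011  0.0172] sdM 0.014 0.012 t 11.6333
t: 11.88
F M e6 pos yaw op [ 0.0791  0.4593 -1.0667  0.1687  0.1371  0.0216  0.0496  0.5465  0.1364
  0.1288  0.6761  0.0172] sdM 0.031 0.013 t 12.1333
t: 12.38
F M e6 pos yaw op [-0.2921  0.7326 -1.0553  0.1826  0.1379  0.0474  0.0497  0.5465  0.1364
  0.1288  0.6511  0.017 ] sdM 0.037 0.013 t 12.6333
t: 12.88
F M e6 pos yaw op [-0.4026  0.9218 -1.0287  0.1913  0.1206  0.0253  0.0498  0.5465  0.1364
  0.1288  0.6261  0.0172] sdM 0.036 0.013 t 13.1333
```

Joint 6 effort is a clean gauge: 0.05 while the knob turns freely. I switch the threshold to it.

```bash
sed -i 's/A\[:,5\].mean()>0.08/max(A[:,5].mean(),A[:,6].mean())>0.085/' avg.py
S() { python3 avg.py 4; }
python3 -m jog '[[0,0,0,0,0,0.012,255],[0,0,0,0,0,0.025,255],[0,0,0,0,0,0.025,255]]' | head -1 && S &&
python3 -m jog '[[0,0,0,0,0,0.012,255],[0,0,0,0,0,0.025,255],[0,0,0,0,0,0.025,255]]' | head -1 && S &&
python3 -m jog '[[0,0,0,0,0,0.012,255],[0,0,0,0,0,0.025,255],[0,0,0,0,0,0.025,255]]' | head -1 && S &&
python3 -m jog '[[0,0,0,0,0,0.012,255],[0,0,0,0,0,0.025,255],[0,0,0,0,0,0.025,255]]' | head -1 && S &&
python3 -m jog '[[0,0,0,0,0,0.012,255],[0,0,0,0,0,0.025,255],[0,0,0,0,0,0.025,255]]' | head -1 && S &&
python3 -m jog '[[0,0,0,0,0,0.012,255],[0,0,0,0,0,0.025,255],[0,0,0,0,0,0.025,255]]' | head -1 && S &&
python3 -m jog '[[0,0,0,0,0,0.012,255],[0,0,0,0,0,0.025,255],[0,0,0,0,0,0.025,255]]' | head -1 && S &&
python3 -m jog '[[0,0,0,0,0,0.012,255],[0,0,0,0,0,0.025,255],[0,0,0,0,0,0.025,255]]' | head -1 && S
```

```text
t: 13.38
F M e6 pos yaw op [-0.7386  1.0413 -1.3642  0.2463  0.1432  0.0483  0.0522  0.5465  0.1364
  0.1288  0.6011  0.0172] sdM 0.023 0.013 t 13.5833
t: 13.83
F M e6 pos yaw op [-1.1512  1.1788 -1.1161  0.2385  0.1487  0.0428  0.0522  0.5465  0.1364
  0.1288  0.5761  0.017 ] sdM 0.012 0.013 t 14.0333
t: 14.28
F M e6 pos yaw op [-0.9476  1.0002 -1.0837  0.2626  0.1341  0.0668  0.0523  0.5465  0.1364
  0.1288  0.5511  0.0172] sdM 0.016 0.013 t 14.4833
t: 14.73
F M e6 pos yaw op [-0.63    1.3366 -1.6433  0.2686  0.1542  0.0219  0.0524  0.5465  0.1365
  0.1288  0.5261  0.0173] sdM 0.024 0.013 t 14.9333
t: 15.18
F M e6 pos yaw op [-0.8412  1.0051 -1.287   0.2775  0.1291  0.0313  0.0671  0.5465  0.1365
  0.1288  0.5011  0.0168] sdM 0.039 0.013 t 15.3833
t: 15.63
F M e6 pos yaw op [-0.6262  0.7417 -1.1415  0.2816  0.1676  0.1396  0.1145  0.5465  0.1365
  0.1288  0.4762  0.0169] sdM 0.03 0.013 t 15.8333
```

```bash
python3 -m jog '[[0,0,0,0,0,0.01,255],[0,0,0,0,0,0.02,255],[0,0,0,0,0,0.02,255]]' | head -1 ; python3 avg.py 8
```

```text
t: 16.08
F M e6 pos yaw op [-0.8526  1.2595 -0.9119  0.3043  0.1975  0.1538  0.1509  0.5465  0.1365
  0.1288  0.4563  0.0172] sdM 0.031 0.008 t 16.4833
```

The torque reads 0.15 by both measures, so the knob is snug. I back the pins off and lift.

```bash
python3 -m jog '[[0,0,0,0,0,-0.06,255],[0,0,0,0,0,-0.15,255],[0,0,0,0,0,-0.25,255],[0,0,0,0,0,-0.35,255],[0,0,0,0,0,-0.42,255],[0,0,0,0,0,-0.45,255],[0,0,0,0,0,-0.45,255]]' |head -1; python3 avg.py 3
python3 -m jog '[[0,0,-0.5,0,0,0,255],[0,0,-1.5,0,0,0,255],[0,0,-2.5,0,0,0,255],[0,0,-3.5,0,0,0,255],[0,0,-5,0,0,0,255],[0,0,-7,0,0,0,255],[0,0,-9,0,0,0,255],[0,0,-10.7,0,0,0,255]]'
python3 togo.py 0.5239 -0.2936 0.234 0.331
```

```text
t: 17.07
F M e6 pos yaw op [-0.2087 -0.2341 -1.2531 -0.003  -0.0126  0.0223 -0.031   0.5466  0.1362
  0.1288  0.9052  0.0172] sdM 0.019 0.035 t 17.2167
t: 17.88
tool_pos: [0.5472, 0.1364, 0.2389]
tool_rot: [2.825, 1.373, 0.004]
contact_force: [0.7, -0.5, -1.1]
opening: 0.0173
cm [-35.26  24.72   0.47] turn [ 0.001 -0.002  0.574] yaw 0.9052 pos [0.5472 0.1364 0.2389] F [ 0.7 -0.5 -1.1] M [-0.001  0.015  0.009] q6 0.778 t 17.8833 op 0.0173
```

```bash
python3 - <<'E'
from h import *
c,im=snap("wrist","w3.png")
u,v=proj(c,np.array([.547,.136,.075]),True).astype(int)
h=cv2.cvtColor(im,cv2.COLOR_BGR2HSV);m=cv2.inRange(h,(0,150,60),(8,255,255))|cv2.inRange(h,(174,150,60),(180,255,255))
n,l,s,ce=cv2.connectedComponentsWithStats(m)
for i in range(1,n):
    if s[i][4]<20 or np.hypot(*(ce[i]-[u,v]))>25: continue
    r=cv2.minAreaRect(cv2.findContours((l==i).astype(np.uint8),0,1)[0][0]);q=cv2.boxPoints(r);w=[onz(c,*p,.045,True) for p in q];e=max([w[1]-w[0],w[2]-w[1]],key=np.linalg.norm)
    print(s[i][4],ce[i],"len",np.linalg.norm(e),"yaw",np.arctan2(e[1],e[0]),onz(c,*ce[i],.045,True))
E
python3 -m jog '[[-2,1.4,0.3,0,0,0.07,255],[-5,3.5,0.4,0,0,0.14,255],[-8,5.6,0.4,0,0,0.21,255],[-11,7.7,0.4,0,0,0.28,255],[-14,9.8,0.4,0,0,0.35,255],[-17,11.9,0.4,0,0,0.42,255],[-20,14,0.4,0,0,0.49,255],[-22,15.4,0.4,0,0,0.57,255]]'
python3 togo.py 0.5239 -0.2936 0.234 0.331
```

```text
189 [314.16402116 176.92063492] len 0.02608603502350436 yaw 0.028814351779003093 [0.54571269 0.1372714  0.045     ]
t: 18.6
tool_pos: [0.5339, -0.1345, 0.2394]
tool_rot: [3.097, 0.515, 0.015]
contact_force: [1.0, -0.3, -1.4]
opening: 0.0169
cm [-6.1  14.72  0.54] turn [ 0.004 -0.009 -0.001] yaw 0.3296 pos [ 0.5339 -0.1345  0.2394] F [ 1.  -0.3 -1.4] M [-0.075  0.004  0.011] q6 0.857 t 18.6 op 0.0169
```

The bar now reads yaw 0.03, about 0.12 rad from the marks. That agrees with the felt stop within the measuring error. On to the stand.

```bash
python3 -m jog '[[-1,2.5,0.2,0.004,-0.009,0,255],[-2.2,5.3,0.4,0.004,-0.009,0,255],[-3.6,8.5,0.5,0.004,-0.009,0,255],[-5,11.8,0.5,0.004,-0.009,0,255],[-5.8,14,0.5,0.004,-0.009,0,255],[-6.1,14.72,0.5,0.004,-0.009,0,255],[-6.1,14.72,0.5,0.004,-0.009,0,255],[-6.1,14.72,0.5,0.004,-0.009,0,255]]' | head -2
python3 togo.py 0.5239 -0.2936 0.18 0.331
```

```text
t: 19.27
tool_pos: [0.5239, -0.2932, 0.2345]
cm [-0.02  0.04  5.45] turn [-0.001 -0.001 -0.002] yaw 0.3292 pos [ 0.5239 -0.2932  0.2345] F [-0.8  0.1 -1.5] M [-0.013  0.027  0.059] q6 0.607 t 19.2667 op 0.0172
```

```bash
python3 -m jog '[[0,0.04,2,0,0,0,255],[0,0.04,4,0,0,0,255],[0,0.04,5.4,0,0,0,255],[0,0.04,5.4,0,0,0,255]]'|head -2
python3 togo.py 0.5239 -0.2936 0.14 0.331
python3 -m jog '[[0,0,0.8,0,0,0,255],[0,0,1.6,0,0,0,255],[0,0,2.4,0,0,0,255],[0,0,3.2,0,0,0,255],[0,0,4,0,0,0,255],[0,0,4,0,0,0,255]]'|head -2
python3 togo.py 0.5239 -0.2936 0.1085 0.331
```

```text
t: 19.6
tool_pos: [0.5224, -0.2906, 0.1762]
cm [0.06 0.35 3.62] turn [-0.007  0.003 -0.   ] yaw 0.3309 pos [ 0.5224 -0.2906  0.1762] F [-1.2  0.6 -2.5] M [ 0.047  0.043 -0.005] q6 0.607 t 19.6 op 0.0172
t: 20.1
tool_pos: [0.5212, -0.2897, 0.1339]
cm [0.14 0.48 2.53] turn [-0.01   0.005 -0.   ] yaw 0.3308 pos [ 0.5212 -0.2897  0.1339] F [ 0.1  0.8 -2. ] M [0.016 0.059 0.034] q6 0.607 t 20.1 op 0.0171
```

```bash
python3 -m jog '[[0.07,0.24,0.3,-0.005,0.003,0,255],[0.14,0.48,0.6,-0.01,0.005,0,255],[0.14,0.48,1,-0.01,0.005,0,255],[0.14,0.48,1,-0.01,0.005,0,255],[0.14,0.48,1,-0.01,0.005,0,255]]'|head -2
python3 togo.py 0.5239 -0.2936 0.1085 0.331
```

```text
t: 20.52
tool_pos: [0.5239, -0.2937, 0.1236]
cm [ 0.01 -0.01  1.51] turn [-0.001  0.    -0.   ] yaw 0.3307 pos [ 0.5239 -0.2937  0.1236] F [ 0.5 -0.4 -1.1] M [ 0.006  0.026 -0.004] q6 0.605 t 20.5167 op 0.0172
```

```bash
python3 -m jog '[[0,0,0.4,0,0,0,255],[0,0,0.8,0,0,0,255],[0,0,1.2,0,0,0,255],[0,0,1.5,0,0,0,255],[0,0,1.5,0,0,0,255],[0,0,1.5,0,0,0,255]]'|head -2
python3 togo.py 0.5239 -0.2936 0.107 0.331
```

```text
t: 21.02
tool_pos: [0.5237, -0.2935, 0.1081]
cm [0.02 0.01 0.11] turn [-0.001  0.001 -0.   ] yaw 0.3307 pos [ 0.5237 -0.2935  0.1081] F [-0.7  0.2 -1.4] M [-0.048 -0.019  0.002] q6 0.605 t 21.0167 op 0.0175
```

```bash
python3 -m jog '[[0,0,0.06,0,0,0,255],[0,0,0.11,0,0,0,255],[0,0,0.11,0,0,0,255]]'|sed -n 2p
python3 togo.py 0.5239 -0.2936 0.107 0.331
python3 -m jog '[[0,0,0,0,0,0,200],[0,0,0,0,0,0,150],[0,0,0,0,0,0,100],[0,0,0,0,0,0,50],[0,0,0,0,0,0,0],[0,0,0,0,0,0,0],[0,0,0,0,0,0,0],[0,0,0,0,0,0,0]]'
python3 -m jog '[[0,0,-1,0,0,0,0],[0,0,-3,0,0,0,0],[0,0,-6,0,0,0,0],[0,0,-9,0,0,0,0],[0,0,-12,0,0,0,0],[0,0,-14,0,0,0,0],[0,0,-14,0,0,0,0]]'
python3 - <<'E'
from h import *
c,im=snap("side","s4.png");w,im2=snap("wrist","w4.png")
u,v=proj(c,np.array([.523,-.294,.09])).astype(int)
cr=cv2.resize(im[v-50:v+50,u-50:u+50],(400,400),interpolation=2)
u,v=proj(w,np.array([.523,-.294,.09]),True).astype(int)
cv2.imwrite("pics/c4.png",np.hstack([cr,cv2.resize(im2[v-50:v+50,u-50:u+50],(400,400),interpolation=2)]))
E
```

```text
tool_pos: [0.5237, -0.2936, 0.1071]
cm [0.02 0.01 0.01] turn [-0.001  0.001 -0.   ] yaw 0.3307 pos [ 0.5237 -0.2936  0.1071] F [-0.3  0.9 -0.7] M [-0.027 -0.003  0.016] q6 0.605 t 21.2667 op 0.017
t: 21.93
tool_pos: [0.5237, -0.2935, 0.1071]
tool_rot: [-3.098, -0.517, 0.002]
contact_force: [0.2, -0.1, 0.4]
opening: 0.0855
t: 22.52
tool_pos: [0.5262, -0.2953, 0.2549]
tool_rot: [3.091, 0.516, 0.011]
contact_force: [-0.0, -0.5, 0.3]
opening: 0.0855
```

View pics/c4.png

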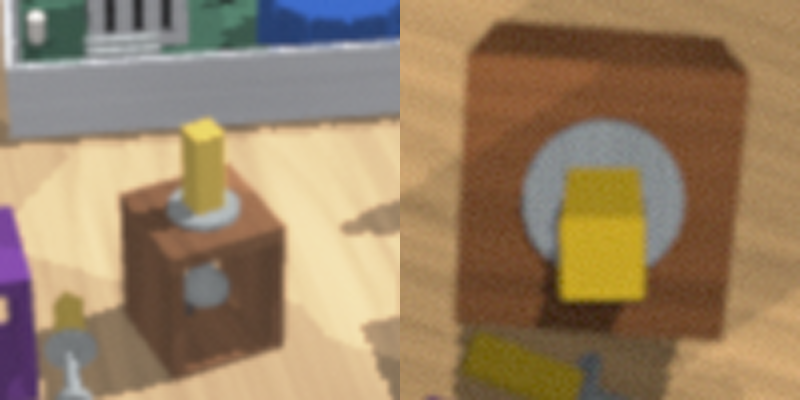

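The key hangs in the stand with its flange down. The yellow thing at (520,365) in the right crop is unexpected, so I check the small look-alike against the first pictures.

```bash
python3 - <<'E'
from h import *
a,b=cv2.imread("pics/side0.png"),cv2.imread("pics/s4.png"); w=cv2.imread("pics/w4.png")
s=np.vstack([a[200:330,230:390],b[200:330,230:390]]); s=cv2.resize(s,None,fx=1.9,fy=1.9)
w=cv2.resize(w[:, 200:480],None,fx=1.2,fy=1.2); H=max(s.shape[0],w.shape[0])
p=lambda x:cv2.copyMakeBorder(x,0,H-x.shape[0],0,0,0)
cv2.imwrite("pics/cmp.png",np.hstack([p(s),p(w)]));print(s.shape,w.shape)
E
```

```text
(494, 304, 3) (480, 336, 3)
```

View pics/cmp.png

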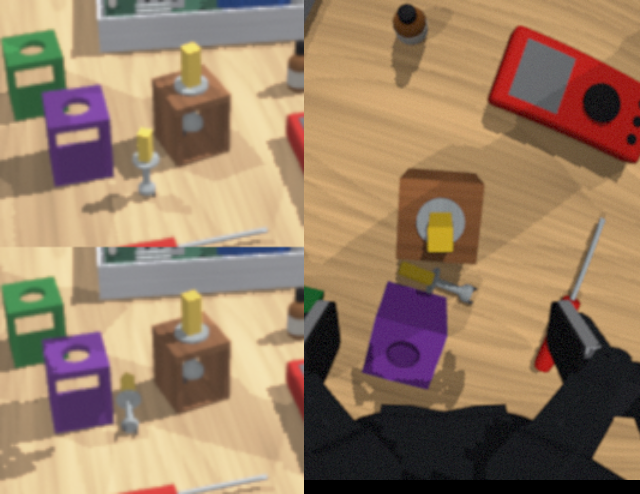

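The small key has been knocked over: it was upright in the upper left crop and lies at (430,283) in the wrist view. I need to know when it fell and exactly where it stood.

```bash
python3 - <<'E'
from h import *
from scipy.optimize import least_squares
ct,cs=calibration("top"),calibration("side")
T0=cv2.imread("pics/top0.png")
def yel(f,lim):
    im=cv2.imread("pics/"+f);h=cv2.cvtColor(im,cv2.COLOR_BGR2HSV);m=cv2.inRange(h,(20,110,70),(36,255,255));u0,v0,u1,v1=lim
    k=np.zeros_like(m);k[v0:v1,u0:u1]=m[v0:v1,u0:u1];ys,xs=np.where(k);return len(xs),(xs.mean().round(1),ys.mean().round(1),xs.min(),xs.max(),ys.min(),ys.max()) if len(xs) else 0
for f in("side0.png","s1.png","s2.png","s4.png"): print(f,yel(f,(285,255,320,300)))
for f in("top0.png","t2.png"): print(f,yel(f,(410,205,445,240)))
def tri(a,b):
    (o1,d1),(o2,d2)=ray(ct,*a),ray(cs,*b); A=np.array([d1,-d2]).T; s=np.linalg.lstsq(A,o2-o1,rcond=None)[0]; return ((o1+s[0]*d1+o2+s[1]*d2)/2).round(4),np.linalg.norm(o1+s[0]*d1-o2-s[1]*d2).round(4)
# handle top and flange of small key: top view / side view
print("top of handle",tri((428,221.2),(307,270)))
print("flange z.04..:",[onz(ct,419.5,221.5,z).round(4).tolist() for z in (.04,.05,.06)])
print([onz(cs,307,302,z).round(4).tolist() for z in (0,)])
im=np.hstack([cv2.resize(cv2.imread("pics/"+f)[205:240,405:445],(400,350),interpolation=2) for f in("top0.png","t2.png")])
im2=np.hstack([cv2.resize(cv2.imread("pics/"+f)[255:310,275:335],(266,244),interpolation=2) for f in("side0.png","s1.png","s2.png")])
cv2.imwrite("pics/when.png",np.vstack([im,cv2.copyMakeBorder(im2,0,0,0,2,0)]))
E
```

```text
side0.png (138, (np.float64(306.0), np.float64(275.2), np.int64(302), np.int64(310), np.int64(267), np.int64(284)))
s1.png (135, (np.float64(306.0), np.float64(275.0), np.int64(302), np.int64(310), np.int64(267), np.int64(284)))
s2.png (55, (np.float64(296.7), np.float64(270.2), np.int64(293), np.int64(300), np.int64(266), np.int64(274)))
s4.png (60, (np.float64(296.8), np.float64(270.6), np.int64(293), np.int64(301), np.int64(266), np.int64(274)))
top0.png (63, (np.float64(426.4), np.float64(221.0), np.int64(421), np.int64(432), np.int64(218), np.int64(225)))
t2.png (0, 0)
top of handle (array([ 0.4558, -0.3759,  0.0898]), np.float64(0.0032))
flange z.04..: [[0.4533, -0.3706, 0.04], [0.4533, -0.3678, 0.05], [0.4534, -0.365, 0.06]]
[[0.4547, -0.3722, 0.0]]
```

View pics/when.png

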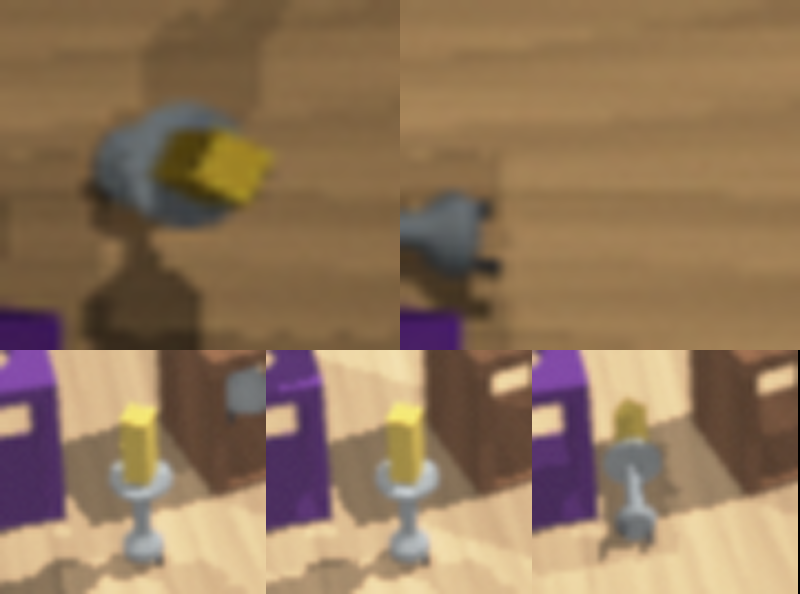

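The small key was still upright at 3.5 s, after I had lifted the real key clear, and was down by 6.3 s. In between, the arm only moved away from it, more than 0.1 m above it and with no contact force. It balances on two pins and seems to have toppled by itself. Standing it up again would mean handling something I was told to leave, so I leave it where it lies and hand in.

```bash
python3 - <<'E'
from station import *
o=get_obs();print(o["t"],abs(o["dq"]).max() if hasattr(o["dq"],"max") else max(map(abs,o["dq"])),o["contact_force"],o["opening"]); print(finish_job())
E
```

```text
22.6167 0.05275819855619994 [ 0.91782883  0.26846378 -1.11415642] 0.08581180318280505
the job is handed in; nothing more can be done
None
```

The red bias adjuster is wound fully clockwise to its stop and the key is back in its stand. However, the small look-alike key fell over during the job.

- **Turning:** The knob met its stop with the pin line at about 0.50 rad. I stopped turning at about 0.15 N m; joint 6 effort read 0.151 and the wrist moment 0.154. Correcting the wrist moment for its resting offset would put it nearer 0.17, still well under 0.3. Force readings on the tool stayed around 1–3 N.
- **Afterwards:** With the key lifted out, the bar measured about 0.12 rad from the marks. The felt stop put it at about 0.08, which agrees within the measuring error.
- **Key:** It hangs upright in the wooden stand with its flange flat, in the last side and wrist pictures. The gripper is open and clear of everything. I handed in at about 22.6 s.
- **Look-alike key:** It was standing upright on its two pins at 3.5 s and lay on its side between the purple and wooden stands by 6.3 s. The arm was moving away more than 0.1 m above it and felt no contact, so it probably toppled by itself, though I can't prove that. I left it where it lay.
- **Other things:** I did not go near the blue adjuster, meter, bottle or screwdriver, and I saw nothing wrong with them. I did not measure them again at the end.

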